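# Return a stray magnet to its child-resistant tub

### The arm

A 7-joint arm with a two-finger parallel gripper is mounted at the origin on the work surface. World frame = base frame: x ahead of the robot, y to its left, z up, the work surface at z = 0. Lengths are in m, angles in rad, forces in N, time in s.
With the tool pointing down it reaches from about 0.35 to 0.9 m from the base axis. Payload 19.9 kg.
Tool frame: the origin (TCP) lies on the front face of the gripper's body, between the roots of the fingers; the fingertips stand 97 mm ahead of it and the grasp point (between the pads) lies 78 mm ahead of it; z points along the fingers, y is the line along which they close (so a half turn about z gives the same grasp; the last joint's range is limited). The gripper opens to 94 mm and grips with 3 to 60 N. Pads are 16 mm wide; open, the fingers measure 119 mm over their backs; the gripper's body (75 mm by 177 mm) begins 78 mm behind the grasp point.
Start: joints at [1.23, 0.417, -0.01, 1.614, 0.005, 1.111, -0.053], TCP at [0.185, -0.597, 0.303] pointing down, gripper open.
Joint ranges: [-2.81, 2.81], [-0.39, 2.02], [-1.27, 1.25], [0.06, 2.57], [-1.19, 4.33], [0.19, 2], [-2.82, 2.82]. Speed limits (rad/s): [1.89, 1.89, 2.39, 2.39, 3.01, 3.01, 3.01].

### API

Orientations are given as a 3x3 rotation matrix whose columns are the frame's x, y, z axes.
In Python, from plant import sense, get_image, hand_in gives the robot as it stands. The module is installed in compiled form; this text tells all that it offers.
- The arm moves only by the tool play_rows, never from a script. Its argument "motion" is a list of rows, each a list of 3 entries, a list of its own where there are three numbers: the turn, a rotation vector about the tool's x, y, z each as a share of 180 degrees, from -1 to 1, then the shift along the tool's x, y, z each as a share of 10 cm, from -1 to 1, then the opening, from 0 (shut) to 1 (fully open). A call has 1 to 12 rows; each row is the pose to reach, as a shift and turn from the pose commanded when the call began, along the tool's axes at that moment, turning the shorter way round; what a row does not reach only later rows make up. A row lasts 1/12 s, in which the tool goes at most 41.7 mm and 7.16 degrees, less where a joint would pass 70% of its speed; a pose out of reach is approached as far as the arm can. A call with a number of a shift or a turn outside -1 to 1 is refused whole. A call with a gripper value outside its range is refused whole. The fingers move at their own pace and stop on an object; "squeeze" is the grip in N (left out, the last holds). Time passes only in rows, so rows that repeat a pose let the fingers close. It gives the time, the measured TCP pose, the force, the opening and the grip force at its end, in the units of the state.
- sense(): the state, without advancing time (a new reading comes with each control period).
- get_image(name): name is "scene" or "side" or "wrist"; returns a dict with "pixels" (400x640x3 uint8, blue, green, red), "fx", "fy", "cx", "cy" (pixels), "D" ([k1, k2, p1, p2, k3] as OpenCV has them; the pictures are not rectified), "eye" and "rotation" of the camera in the world. Camera axes: x right, y up, looking along -z (the intrinsics and any distortion apply to the point x, -y, -z); pixel columns grow to the right and rows downward; lengths in m; the calibration is good to about 2 mm. A picture is of the moment at which its call begins. There is no depth.
- hand_in(): hands the job in; it is judged then, once.
The state is a dict: "time_s": time; "joints": joint angles; "joint_velocities": joint speeds; "joint_efforts": joint torques, N m; "eef_pos": TCP position; "orientation": TCP orientation; "wrist_force": force on the tool from outside, world axes, zero at the start; "torque": the same for the moment, N m; "grip_width": opening from 0.0 (shut) to 1.0 (fully open); "finger_force": force on a finger pad.
Only numpy, scipy, OpenCV 4.12 (cv2) and the standard library are available. Lean on these libraries where they do the work, as an engineer would, in place of code of your own. Each camera call takes 0.05 s, during which the arm holds its last target. There are 200 camera calls.

### The job

Put the stray bar magnet lying on the counter back into the magnet tub. Its child-resistant cap opens by pushing it down hard along the leaning tub's axis and turning it anticlockwise while it is held down; stand the cap, bar up, flat in the change tray, then drop the magnet in through the tub's mouth. Leave the tub open, let go of everything, and do not disturb the pencil cup, the stapler or the crayon box.

Things in the scene. Friction and masses are not known exactly. Their poses are not given: they have to be found in the camera images.
- cap: White plastic cap of the tub, loose, about 90 g: round, 114 mm diameter, 35 mm high to its flat deck, with a straight grip bar on the deck. Origin: centre of the skirt's lower edge; z points up out of the deck along the cap's axis, x runs along the bar. Three hidden lugs lock it on. Closed, its origin is at z = 75 mm of the tub, x along the tub's x.
- cap_bar (a point): Centre of the foot of the cap's grip bar, on the deck, 35 mm above the cap's origin; same axes. The bar is 80 mm long (x), 20 mm wide (y), 29 mm high; two fingers can straddle it with their tips on the deck. To open: push 9 to 11 mm down along the cap's axis, keep it down, turn to 1.2 rad anticlockwise seen from above, then lift straight along that axis.
- tub: The white plastic magnet tub, fixed in its stand on the counter, 114 mm diameter, 92 mm high to its mouth. Origin: centre of its underside. z is its axis, which leans 30 degrees from vertical; its x runs along the underside, uphill. The upper part is a neck 92 mm in outer diameter; its clear mouth is 86 mm wide. Inside, other magnets lie up to z = 30 mm.
- tub_mouth (a point): Centre of the tub's mouth, level with its rim: z = 92 mm of the tub. Same axes as the tub.
- tub_inside (a point): Point on the tub's axis, inside it, 32 mm below its rim.
- collar (a joint): Grey sprung collar round the tub's neck under the cap's edge: m pushed down, 0 (closed) to 0.012. Resists with 5 N at first, 15 N at 7.5 mm (cap unlocks), 18 N at 10 mm, 21 N at 12 mm (end); turns easily with the cap. Held deeper than 7.5 mm the cap turns anticlockwise; the lugs are free from 0.85 rad, stop at 1.6 rad. It cannot turn clockwise. The cap must rise 30 mm to clear the neck.
- stand: Plywood wedge stand on the counter that holds the tub, fixed: base 170 x 130 x 12 mm, top of the wedge about 75 mm high. Origin on the counter; x (level) points from the low front, towards which the tub leans, to the back. The cap's and tub's lean is towards -x of the stand.
- tray: Shallow wooden change tray, fixed on the counter, 190 x 190 mm outside, 16 mm high; walls and floor 5 mm thick, so the inside is 180 x 180 mm. Origin: centre of its underside, on the counter.
- magnet: The stray bar magnet (dark steel block, not attracting anything), 60 x 24 x 14 mm, about 60 g, lying flat on the counter in front of the robot. Origin: centre of its underside; x along its length.
- pencil_cup: Steel cup with pencils, 72 mm diameter, 170 mm high with the pencils; leave alone. Origin: centre of its underside.
- stapler: Black stapler 140 x 36 x 48 mm; leave alone. Origin: centre of its underside, x along its length.
- crayons: Flat cardboard crayon box 100 x 130 x 28 mm; leave alone. Origin: centre of its underside.

How it is judged:
On the way, in this order (a step that is already met when the one before it is completed fails the run):
1. the cap is held pressed down (collar down more than 6 mm) and has been turned anticlockwise by more than 0.75 rad (angle between the x axis of cap and the x axis of tub, either way round above 0.75 rad and value of joint collar above 0.006 m and distance between cap and tub below 0.08 m), for 0.05 s.
2. the cap lies flat in the tray, bar up, let go (horizontal distance between cap and tray below 0.05 m and angle between cap's own z axis and vertical below 0.1 rad and height (world z) of cap below 0.012 m and contact force between the fingers and cap below 0.3 N), for 0.2 s.
At the end, for the whole second after the job is handed in: The magnet lies at rest inside the open tub (its origin within 50 mm of tub_inside, which is anywhere inside below the rim), and the cap lies at rest in the tray, bar up and flat on its floor (within 50 mm of the tray's centre, tilted less than 0.1 rad, origin lower than 12 mm), both let go (distance between magnet and tub_inside below 0.05 m and linear speed of each of magnet, cap below 0.03 m/s and horizontal distance between cap and tray below 0.05 m and angle between cap's own z axis and vertical below 0.1 rad and height (world z) of cap below 0.012 m); the robot touches nothing.
It fails at once if the pencil cup is moved more than 30 mm (distance of pencil_cup from where it was at the start of the episode above 0.03 m).
It fails at once if the stapler is moved more than 30 mm (distance of stapler from where it was at the start of the episode above 0.03 m).
It fails at once if the crayon box is moved more than 30 mm (distance of crayons from where it was at the start of the episode above 0.03 m).
It also fails if it takes over 64 s, if anything falls off the work surface, if the arm or the gripper's body presses on something with over 40 N, if the wrist force passes 120 N, or if a joint passes its speed limit or range.

## Working session

There is one attempt and no reset: what is moved stays moved. The work goes in short steps, Python scripts to look and compute and a tool call to move; the robot and the scene stay as the last step left them, time stands still between calls to the robot, and variables do not carry over. Pictures are saved under pics/ and viewed, at most 12 in all, crops included, and the job is handed in when it is done.

Besides the shell and the picture viewer there is one more tool, called as name(argument=value, ...), one argument or row to a line, values as JSON. play_rows: Moves the arm, as the interface text tells. Shift numbers are shares of 10 cm and turn numbers shares of 180 degrees, none past 1 either way. Its arguments: {"type":"object","properties":{"motion":{"type":"array","items":{"type":"array"}},"squeeze":{"type":"number"}},"required":["motion"]}

```bash
mkdir -p pics
python3 - <<'E'
from plant import sense,get_image
import cv2,pickle
s=sense();print({k:s[k] for k in('time_s','eef_pos','orientation','grip_width','wrist_force')})
d={}
for n in('scene','side'):
    d[n]=get_image(n);cv2.imwrite(f'pics/{n}0.png',d[n]['pixels']);print(n,{k:v for k,v in d[n].items() if k!='pixels'})
pickle.dump(d,open('im0.pkl','wb'))
E
```

```text
{'time_s': 0.0, 'eef_pos': array([ 0.18448513, -0.59690103,  0.30202765]), 'orientation': array([[ 9.55410967e-01,  2.95279024e-01, -4.27743329e-04],
       [ 2.95279321e-01, -9.55410343e-01,  1.09497547e-03],
       [-8.53471113e-05, -1.17245534e-03, -9.99999309e-01]]), 'grip_width': 1.0027320150997647, 'wrist_force': array([-1.09208971,  0.27849941,  0.37150781])}
scene {'fx': 493.1137376133123, 'fy': 493.1137376133123, 'cx': 325.5912412073393, 'cy': 201.44758987788583, 'D': array([0.05409375, 0.        , 0.        , 0.        , 0.        ]), 'eye': array([ 1.15657698, -0.49842204,  1.23963901]), 'rotation': array([[ 0.66227821, -0.61414471,  0.42920142],
       [ 0.74915257,  0.5523836 , -0.36557186],
       [-0.0125698 ,  0.56364762,  0.82591971]])}
side {'fx': 365.5585952254481, 'fy': 365.5585952254481, 'cx': 320.55366021219464, 'cy': 204.50809189836949, 'D': array([-0.04859612,  0.        ,  0.        ,  0.        ,  0.        ]), 'eye': array([0.30030234, 0.60384152, 0.70692572]), 'rotation': array([[-0.9145141 ,  0.25051822, -0.3176548 ],
       [-0.40423607, -0.59698811,  0.69296349],
       [-0.01603616,  0.76213241,  0.64722255]])}
```

View pics/scene0.png

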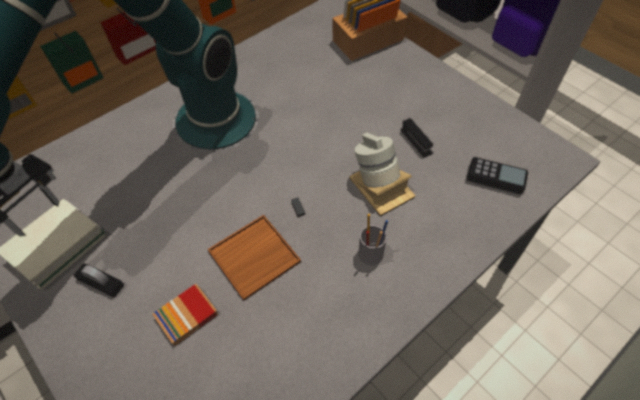

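View pics/side0.png

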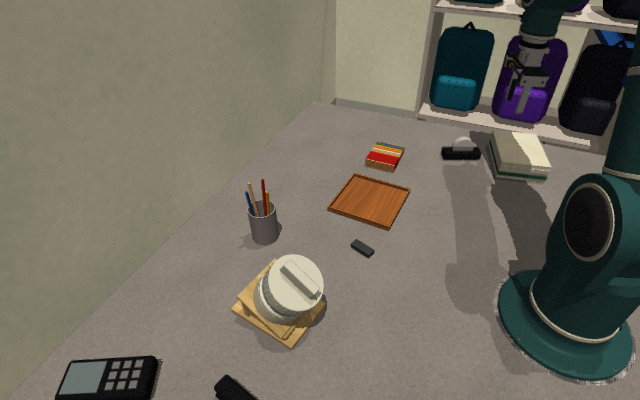

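Scene view: the tub with its cap is at about (376,160), the magnet at (298,207), the tray at (255,257), the pencil cup at (372,245) and the stapler at (417,137). In the side view the cap is at (293,287), the magnet at (362,248) and the tray at (370,201). I'll enlarge the tub in both views.

```bash
cat > h.py <<'E'
import numpy as np,cv2
def ray(im,px):
    K=np.array([[im['fx'],0,im['cx']],[0,im['fy'],im['cy']],[0,0,1]])
    u=cv2.undistortPoints(np.array(px,float).reshape(-1,1,2),K,im['D'])[:,0]
    d=np.c_[u[:,0],-u[:,1],-np.ones(len(u))]@im['rotation'].T
    return im['eye'],d/np.linalg.norm(d,axis=1)[:,None]
def onz(im,px,z):
    e,d=ray(im,px);return e+d*((z-e[2])/d[:,2])[:,None]
def tri(a,pa,b,pb):
    (e,d),(f,g)=ray(a,pa),ray(b,pb);out=[]
    for i in range(len(d)):
        A=np.c_[d[i],-g[i]];t=np.linalg.lstsq(A,f-e,rcond=None)[0]
        p,q=e+t[0]*d[i],f+t[1]*g[i];out.append([*((p+q)/2),np.linalg.norm(p-q)])
    return np.array(out)
def project(im,P):
    c=(np.atleast_2d(P)-im['eye'])@im['rotation'];c=c*[1,-1,-1]
    K=np.array([[im['fx'],0,im['cx']],[0,im['fy'],im['cy']],[0,0,1]])
    return cv2.projectPoints(c,np.zeros(3),np.zeros(3),K,im['D'])[0][:,0]
E
python3 - <<'E'
import pickle,cv2,numpy as np
from h import *
d=pickle.load(open('im0.pkl','rb'))
a=d['scene']['pixels'][120:220,335:435];b=d['side']['pixels'][240:350,225:335]
cv2.imwrite('pics/crop0.png',np.hstack([cv2.resize(a,(400,440),interpolation=2)[:, :],cv2.resize(b,(400,440)  ,interpolation=2)]))
# magnet and tray
for n,(x0,y0,x1,y1),z in(('scene',(285,192,312,222),.014),('side',(345,235,380,262),.014)):
    im=d[n];c=im['pixels'][y0:y1,x0:x1].max(2);m=(c<75).astype('uint8')
    k,l,st,_=cv2.connectedComponentsWithStats(m);i=1+st[1:,4].argmax()
    ys,xs=np.where(l==i);r=cv2.minAreaRect(np.c_[xs+x0,ys+y0].astype('float32'));box=cv2.boxPoints(r)
    P=onz(im,box,.010);print(n,'magnet',len(xs),np.c_[xs+x0,ys+y0].mean(0),P[:,:2].round(4).tolist(),onz(im,[np.c_[xs+x0,ys+y0].mean(0)],.009)[0].round(4))
for n,(x0,y0,x1,y1) in(('scene',(200,210,305,302)),('side',(320,168,418,232))):
    im=d[n];c=cv2.cvtColor(im['pixels'][y0:y1,x0:x1],cv2.COLOR_BGR2HSV);m=((c[...,1]>110)).astype('uint8')
    k,l,st,_=cv2.connectedComponentsWithStats(m);i=1+st[1:,4].argmax()
    cn=max(cv2.findContours((l==i).astype('uint8'),0,2)[0],key=cv2.contourArea)
    q=cv2.approxPolyDP(cv2.convexHull(cn),6,True)[:,0]+[x0,y0]
    P=onz(im,q,.016);print(n,'tray',q.tolist(),P[:,:2].round(4).tolist(),P.mean(0).round(4))
E
```

```text
scene magnet 115 [297.59130435 207.9826087 ] [[0.4458, -0.032], [0.4507, -0.01], [0.5091, -0.0306], [0.5041, -0.052]] [ 0.4787 -0.0318  0.009 ]
side magnet 224 [362.09375    248.41071429] [[0.5054, -0.0191], [0.5023, -0.054], [0.4409, -0.0297], [0.4453, 0.0034]] [ 0.4732 -0.0248  0.009 ]
scene tray [[264, 216], [299, 261], [242, 298], [208, 249]] [[0.4382, -0.1262], [0.6213, -0.1442], [0.6046, -0.3264], [0.4206, -0.3108]] [ 0.5211 -0.2269  0.016 ]
side tray [[353, 173], [410, 189], [388, 230], [327, 209]] [[0.6061, -0.3211], [0.4163, -0.3091], [0.4291, -0.1092], [0.6142, -0.1248]] [ 0.5164 -0.2161  0.016 ]
```

View pics/crop0.png

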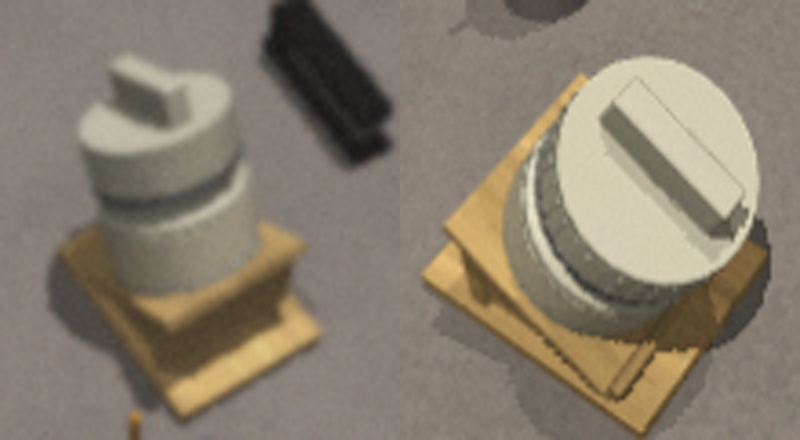

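Crop: in the scene half, the bar's top runs from about (119,64) to (178,98). In the side half it runs from (621,95) to (732,206), with stand base corners at (423,275), (643,432) and (768,255).

Run:
```python
import pickle
from h import *
np.set_printoptions(precision=4,suppress=True)
d=pickle.load(open('im0.pkl','rb'));S,T=d['scene'],d['side']
s=lambda p:[(335+x/4-.4,120+y/4.4-.4) for x,y in p]
t=lambda p:[(225+(x-400)/3.636-.4,240+y/4-.4) for x,y in p]
e=tri(S,s([(119,64),(178,98)]),T,t([(732,206),(621,95)]));print('bar ends',e,np.linalg.norm(e[1,:3]-e[0,:3]))
c=onz(T,t([(423,275),(643,432),(768,255)]),.012);print('base side',c,np.linalg.norm(np.diff(c,axis=0),axis=1))
c2=onz(S,s([(182,418),(320,332)]),.012);print('base scene',c2,np.linalg.norm(c2[1]-c2[0]))
for q in (e[1,:2]-e[0,:2],c[0,:2]-c[1,:2],c[2,:2]-c[1,:2],c2[1,:2]-c2[0,:2]): print(np.degrees(np.arctan2(q[1],q[0])))
# model: yaw from base; deck centre
for yaw in np.radians([24,28,32,36]):
    h=np.array([np.cos(yaw),np.sin(yaw),0]);ax=-.5*h+[0,0,.866];xx=.866*h+[0,0,.5]
    m=e[:,:3].mean(0);print(np.degrees(yaw),'deck',m-.029*ax,'tub',m-.139*ax, 'barends err',(m+.04*xx)-e[1,:3])
g=onz(S,[(372,262)],0);print('cup',g);print('stapler',onz(S,[(404,122),(432,153)],.03))
```

```text
bar ends [[0.4835 0.232  0.1435 0.001 ]
 [0.5524 0.2197 0.1772 0.0008]] 0.07774460356045283
base side [[0.681  0.263  0.012 ]
 [0.5148 0.2919 0.012 ]
 [0.4927 0.1672 0.012 ]] [0.1686 0.1267]
base scene [[0.6615 0.1335 0.012 ]
 [0.6813 0.2609 0.012 ]] 0.12885359947360392
-10.117930760147784
-9.848981996812292
-100.08201603866561
81.17932697400391
24.000000000000004 deck [0.5312 0.2318 0.1353] tub [0.5814 0.2541 0.04  ] barends err [-0.0028  0.0202  0.0031]
28.0 deck [0.5308 0.2327 0.1353] tub [0.5793 0.2585 0.04  ] barends err [-0.0039  0.0224  0.0031]
32.0 deck [0.5303 0.2335 0.1353] tub [0.5769 0.2627 0.04  ] barends err [-0.0051  0.0245  0.0031]
36.0 deck [0.5297 0.2344 0.1353] tub [0.5742 0.2667 0.04  ] barends err [-0.0065  0.0265  0.0031]
cup [[0.7532 0.0109 0.    ]]
stapler [[0.4629 0.4418 0.03  ]
 [0.6141 0.41   0.03  ]]
```

play_rows(
  motion=[
    [[0,0,0],[0.95,-1,0],1],
    [[0,0,0],[0.95,-1,0],1],
    [[0,0,0],[0.95,-1,0],1],
    [[0,0,0],[0.95,-1,0],1],
  ],
  squeeze=40,
)

```text
time_s: 0.43
eef_pos: [0.2485, -0.4689, 0.3024]
orientation: [[0.954, 0.3, 0.0], [0.3, -0.954, 0.002], [0.001, -0.001, -1.0]]
wrist_force: [1.3, 0.5, 0.3]
grip_width: 0.998
finger_force: 0.0
```

play_rows(
  motion=[
    [[0,0,0],[0.95,-1,0],1],
    [[0,0,0],[0.95,-1,0],1],
    [[0,0,0],[0.95,-1,0],1],
    [[0,0,0],[0.95,-1,0],1],
  ],
)

```text
time_s: 0.77
eef_pos: [0.3092, -0.3453, 0.3026]
orientation: [[0.954, 0.3, 0.0], [0.3, -0.954, 0.001], [0.0, -0.001, -1.0]]
wrist_force: [1.5, -0.4, 1.0]
grip_width: 0.999
finger_force: 0.0
```

play_rows(
  motion=[
    [[0,0,0],[0.95,-1,0],1],
    [[0,0,0],[0.95,-1,0],1],
    [[0,0,0],[0.95,-1,0],1],
    [[0,0,0],[0.95,-1,0],1],
  ],
)

```text
time_s: 1.1
eef_pos: [0.3701, -0.2217, 0.3028]
orientation: [[0.954, 0.3, 0.0], [0.3, -0.954, 0.0], [0.001, -0.0, -1.0]]
wrist_force: [0.8, 0.0, 0.8]
grip_width: 1.0
finger_force: 0.0
```

play_rows(
  motion=[
    [[0,0,0],[0.95,-1,0],1],
    [[0,0,0],[0.95,-1,0],1],
    [[0,0,0],[0.95,-1,0],1],
    [[0,0,0],[0.95,-1,0],1],
  ],
)

```text
time_s: 1.43
eef_pos: [0.4312, -0.0978, 0.3029]
orientation: [[0.954, 0.3, 0.001], [0.3, -0.954, 0.001], [0.001, -0.001, -1.0]]
wrist_force: [-0.0, 1.2, -0.0]
grip_width: 1.001
finger_force: 0.0
```

```bash
cat > go.py <<'E'
import numpy as np
from scipy.spatial.transform import Rotation as R
from plant import sense
np.set_printoptions(precision=4,suppress=True)
a=np.radians(-9.9);h=np.array([np.cos(a),np.sin(a),0]);ax=-.5*h+[0,0,np.sqrt(.75)];xc=np.sqrt(.75)*h+[0,0,.5]
yc=np.cross(ax,xc);deck=np.array([.5323,.2234,.1352])
G=np.c_[xc,-yc,-ax]
def to(p,Rt,q=True):
    s=sense();O=s['orientation']
    if q: print('t',s['time_s'],'p',s['eef_pos'],'j',np.array(s['joints']),'F',s['wrist_force'],'w',s['grip_width'],s['finger_force'])
    print('turn',R.from_matrix(O.T@Rt).as_rotvec()/np.pi,'shift',O.T@(np.array(p)-s['eef_pos'])/.1)
E
python3 -c "
from go import *
to(deck+.177*ax,G)"
```

```text
t 1.4333 p [ 0.4312 -0.0978  0.3029] j [ 0.5592  0.1039 -0.4288  2.0333  0.0496  1.0135 -1.1598] F [-0.0195  1.151  -0.01  ] w 1.0011550904954345 0.0
turn [-0.0401  0.1632  0.1484] shift [ 1.1424 -3.1675  0.1472]
```

play_rows(
  motion=[
    [[0,0,0],[0.38,-1,0],1],
    [[0,0,0],[0.38,-1,0],1],
    [[0,0,0],[0.38,-1,0],1],
  ],
)

```text
time_s: 1.68
eef_pos: [0.436, 0.0077, 0.3027]
orientation: [[0.955, 0.298, 0.0], [0.298, -0.955, 0.001], [0.0, -0.001, -1.0]]
wrist_force: [0.6, 0.8, -0.3]
grip_width: 1.004
finger_force: 0.0
```

play_rows(
  motion=[
    [[0,0,0],[0.38,-1,0],1],
    [[0,0,0],[0.38,-1,0],1],
    [[0,0,0],[0.38,-1,0],1],
  ],
)

```text
time_s: 1.93
eef_pos: [0.4426, 0.1146, 0.3029]
orientation: [[0.955, 0.298, 0.0], [0.298, -0.955, 0.001], [0.001, -0.001, -1.0]]
wrist_force: [0.1, -0.5, -0.3]
grip_width: 1.002
finger_force: 0.0
```

play_rows(
  motion=[
    [[-0.04,0.163,0.148],[0.3,-1,0.14],1],
    [[-0.04,0.163,0.148],[0.3,-1,0.14],1],
    [[-0.04,0.163,0.148],[0.3,-1,0.14],1],
    [[-0.04,0.163,0.148],[0.3,-1,0.14],1],
    [[-0.04,0.163,0.148],[0.3,-1,0.14],1],
    [[-0.04,0.163,0.148],[0.3,-1,0.14],1],
    [[-0.04,0.163,0.148],[0.3,-1,0.14],1],
    [[-0.04,0.163,0.148],[0.3,-1,0.14],1],
  ],
)

```text
time_s: 2.6
eef_pos: [0.4429, 0.2133, 0.282]
orientation: [[0.907, -0.1, 0.409], [-0.075, -0.994, -0.076], [0.414, 0.038, -0.91]]
wrist_force: [0.6, 0.9, -0.3]
grip_width: 0.998
finger_force: 0.0
```

```bash
python3 -c "
from go import *
import cv2
from plant import get_image
to(deck+.137*ax,G)
cv2.imwrite('pics/w1.png',get_image('wrist')['pixels'])
from h import *
im=get_image('wrist');print(project(im,[deck+.029*ax+s*.04*xc+r*.01*yc for s in(1,-1) for r in (1,-1)]+[deck]))"
```

```text
t 2.6 p [0.4429 0.2133 0.282 ] j [-0.305   0.1089 -0.3773  2.1365  0.5804  0.6974 -2.749 ] F [ 0.5678  0.8561 -0.326 ] w 0.9982211348744036 0.0
turn [0.0002 0.0303 0.0262] shift [ 0.0656 -0.2502  0.3287]
[[272.9726 145.9614]
 [301.2668 148.3355]
 [269.5381 246.137 ]
 [294.6078 248.0827]
 [288.0084 188.2342]]
```

View pics/w1.png

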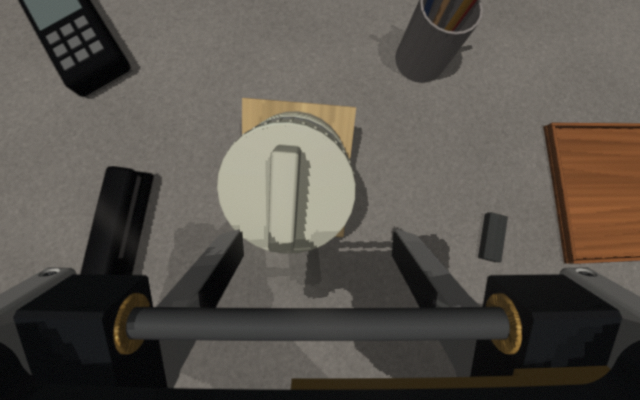

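The wrist picture shows the bar at (272–300, 147–248), which matches the prediction within about 2 px. Joint 7 is close to its limit, so I'll use the half-turned grasp.

```bash
python3 -c "
from go import *
s=sense();O=s['orientation'];F=np.c_[-xc,yc,-ax]
print(R.from_matrix(O.T@F).as_rotvec()/np.pi)
to(deck+.137*ax,F)"
```

```text
[-0.0466 -0.0001 -0.9716]
t 2.7 p [0.4426 0.2144 0.2819] j [-0.3099  0.1094 -0.3745  2.1359  0.5794  0.6978 -2.747 ] F [0.5759 0.819  0.3649] w 1.002799473404366 0.0
turn [-0.0466 -0.0001 -0.9716] shift [ 0.0712 -0.2388  0.3302]
```

play_rows(
  motion=[
    [[-0.022,0,-0.47],[0.07,-0.24,0],1],
    [[-0.022,0,-0.47],[0.07,-0.24,0],1],
    [[-0.022,0,-0.47],[0.07,-0.24,0],1],
    [[-0.022,0,-0.47],[0.07,-0.24,0],1],
    [[-0.022,0,-0.47],[0.07,-0.24,0],1],
    [[-0.022,0,-0.47],[0.07,-0.24,0],1],
    [[-0.022,0,-0.47],[0.07,-0.24,0],1],
    [[-0.022,0,-0.47],[0.07,-0.24,0],1],
    [[-0.022,0,-0.47],[0.07,-0.24,0],1],
    [[-0.022,0,-0.47],[0.07,-0.24,0],1],
    [[-0.022,0,-0.47],[0.07,-0.24,0],1],
    [[-0.022,0,-0.47],[0.07,-0.24,0],1],
  ],
)

```text
time_s: 3.7
eef_pos: [0.4521, 0.2367, 0.2844]
orientation: [[0.196, 0.876, 0.441], [0.98, -0.156, -0.124], [-0.04, 0.457, -0.889]]
wrist_force: [-1.0, 0.1, -0.4]
grip_width: 1.0
finger_force: 0.0
```

```bash
python3 -c "
from go import *
F=np.c_[-xc,yc,-ax]
to(deck+.137*ax,F)"
```

```text
t 3.7 p [0.4521 0.2367 0.2844] j [-0.2393  0.1668 -0.5252  2.0894  0.7241  0.7811 -1.4291] F [-1.0143  0.0801 -0.3647] w 0.999990789281896 0.0
turn [-0.024  -0.0006 -0.5004] shift [ 0.022  -0.0257  0.3291]
```

play_rows(
  motion=[
    [[-0.024,0,-0.5],[0.02,-0.03,0],1],
    [[-0.024,0,-0.5],[0.02,-0.03,0],1],
    [[-0.024,0,-0.5],[0.02,-0.03,0],1],
    [[-0.024,0,-0.5],[0.02,-0.03,0],1],
    [[-0.024,0,-0.5],[0.02,-0.03,0],1],
    [[-0.024,0,-0.5],[0.02,-0.03,0],1],
    [[-0.024,0,-0.5],[0.02,-0.03,0],1],
    [[-0.024,0,-0.5],[0.02,-0.03,0],1],
    [[-0.024,0,-0.5],[0.02,-0.03,0],1],
    [[-0.024,0,-0.5],[0.02,-0.03,0],1],
    [[-0.024,0,-0.5],[0.02,-0.03,0],1],
    [[-0.024,0,-0.5],[0.02,-0.03,0],1],
  ],
)

```text
time_s: 4.7
eef_pos: [0.4499, 0.2392, 0.283]
orientation: [[-0.838, 0.236, 0.491], [0.222, 0.971, -0.088], [-0.498, 0.035, -0.867]]
wrist_force: [-0.5, 0.1, 0.0]
grip_width: 1.001
finger_force: 0.0
```

```bash
python3 -c "
from go import *
F=np.c_[-xc,yc,-ax]
to(deck+.100*ax,F)"
```

```text
t 4.7 p [0.4499 0.2392 0.283 ] j [-0.1246  0.1622 -0.656   2.1247  0.8219  0.7323 -0.0212] F [-0.5023  0.1183  0.0383] w 1.001135096798652 0.0
turn [-0.0007 -0.0004 -0.0237] shift [ 0.0104 -0.0129  0.6992]
```

play_rows(
  motion=[
    [[0,0,-0.024],[0.01,-0.01,0.2],1],
    [[0,0,-0.024],[0.01,-0.01,0.45],1],
    [[0,0,-0.024],[0.01,-0.01,0.65],1],
    [[0,0,-0.024],[0.01,-0.01,0.7],1],
    [[0,0,-0.024],[0.01,-0.01,0.7],1],
  ],
)

```text
time_s: 5.12
eef_pos: [0.4833, 0.2323, 0.2211]
orientation: [[-0.853, 0.178, 0.49], [0.155, 0.984, -0.088], [-0.498, 0.0, -0.867]]
wrist_force: [-6.5, -1.1, 9.5]
grip_width: 1.002
finger_force: 5.5
```

```bash
python3 -c "
from go import *
F=np.c_[-xc,yc,-ax]
to(deck+.097*ax,F)"
```

```text
t 5.1167 p [0.4833 0.2323 0.2211] j [-0.1553  0.3113 -0.5877  2.1279  1.0391  0.6639 -0.1203] F [-6.4643 -1.077   9.4673] w 1.0018294299354205 5.5052724096458405
turn [-0.0009 -0.0008 -0.0017] shift [-0.002  -0.0037  0.0225]
```

play_rows(
  motion=[
    [[0,0,0],[0,0,-0.04],1],
    [[0,0,0],[0,0,-0.04],0],
    [[0,0,0],[0,0,-0.04],0],
    [[0,0,0],[0,0,-0.04],0],
    [[0,0,0],[0,0,-0.04],0],
    [[0,0,0],[0,0,-0.04],0],
    [[0,0,0],[0,0,-0.04],0],
    [[0,0,0],[0,0,-0.04],0],
  ],
)

```text
time_s: 5.78
eef_pos: [0.4811, 0.2335, 0.2256]
orientation: [[-0.853, 0.176, 0.492], [0.153, 0.984, -0.087], [-0.5, 0.001, -0.866]]
wrist_force: [-2.5, 5.5, 5.9]
grip_width: 0.539
finger_force: 3.0
```

```bash
python3 -c "
from go import *
F=np.c_[-xc,yc,-ax]
to(deck+.097*ax,F)"
```

```text
t 5.7833 p [0.4811 0.2335 0.2256] j [-0.1562  0.3005 -0.5908  2.1287  1.0266  0.6667 -0.1111] F [-2.5398  5.5224  5.9105] w 0.5387807318852913 3.036189239937812
turn [-0.0003 -0.0002 -0.0014] shift [ 0.     -0.0114  0.0733]
```

play_rows(
  motion=[
    [[0,0,0],[0,0,0],0],
    [[0,0,0],[0,0,0],0],
    [[0,0,0],[0,0,0],0],
  ],
)

```text
time_s: 6.03
eef_pos: [0.4811, 0.2335, 0.2255]
orientation: [[-0.853, 0.176, 0.492], [0.153, 0.984, -0.087], [-0.499, 0.001, -0.866]]
wrist_force: [-1.4, 4.6, 5.1]
grip_width: 0.324
finger_force: 3.0
```

```bash
python3 -c "
from go import *
import cv2
from plant import get_image
F=np.c_[-xc,yc,-ax]
to(deck+.097*ax,F)
a=get_image('side')['pixels'][220:340,200:360];b=get_image('wrist')['pixels']
cv2.imwrite('pics/w2.png',np.hstack([cv2.resize(a,(400,300)),cv2.resize(b,(400,300))]))"
```

```text
t 6.0333 p [0.4811 0.2335 0.2255] j [-0.1562  0.3005 -0.5908  2.1287  1.0266  0.6668 -0.1111] F [-1.3507  4.6262  5.1483] w 0.324226046037688 2.95329978922382
turn [-0.0004 -0.0002 -0.0015] shift [-0.0002 -0.0109  0.0731]
```

View pics/w2.png

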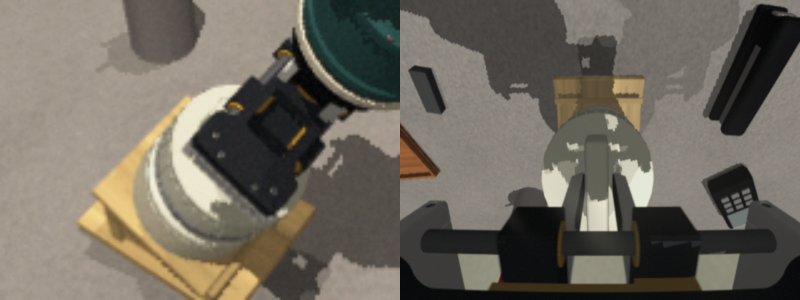

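The wrist half shows the fingers either side of the bar at about (600,200) and still closing. I'll keep closing.

play_rows(
  motion=[
    [[0,0,0],[0,0,0],0],
    [[0,0,0],[0,0,0],0],
    [[0,0,0],[0,0,0],0],
    [[0,0,0],[0,0,0],0],
  ],
)

```text
time_s: 6.47
eef_pos: [0.4811, 0.2329, 0.2252]
orientation: [[-0.853, 0.177, 0.491], [0.154, 0.984, -0.088], [-0.499, 0.0, -0.866]]
wrist_force: [-2.3, 3.3, 4.9]
grip_width: 0.215
finger_force: 40.5
```

play_rows(
  motion=[
    [[0,0,0],[0,0,0.05],0],
    [[0,0,0],[0,0,0.05],0],
    [[0,0,0],[0,0,0.05],0],
  ],
)

```text
time_s: 6.72
eef_pos: [0.4836, 0.2325, 0.2209]
orientation: [[-0.853, 0.177, 0.492], [0.154, 0.984, -0.088], [-0.499, 0.0, -0.866]]
wrist_force: [-5.1, 1.5, 9.7]
grip_width: 0.21
finger_force: 40.7
```

```bash
python3 -c "
from go import *
F=np.c_[-xc,yc,-ax]
to(deck+.097*ax,F);print('axial',sense()['wrist_force']@ax)"
```

```text
t 6.7167 p [0.4836 0.2325 0.2209] j [-0.1598  0.3113 -0.5834  2.1283  1.0422  0.6627 -0.1231] F [-5.0964  1.4861  9.6993] w 0.20966188736425775 40.733108622953296
turn [-0.0008 -0.0002 -0.0015] shift [-0.0011 -0.0062  0.0198]
axial 11.037902907862167
```

play_rows(
  motion=[
    [[0,0,0],[0,0,0.03],0],
    [[0,0,0],[0,0,0.06],0],
    [[0,0,0],[0,0,0.06],0],
    [[0,0,0],[0,0,0.06],0],
  ],
)

```text
time_s: 7.05
eef_pos: [0.4864, 0.2321, 0.2159]
orientation: [[-0.853, 0.177, 0.492], [0.153, 0.984, -0.088], [-0.5, 0.0, -0.866]]
wrist_force: [-10.4, 1.6, 16.4]
grip_width: 0.212
finger_force: 41.2
```

```bash
python3 -c "
from go import *
F=np.c_[-xc,yc,-ax]
to(deck+.097*ax,F);print('axial',sense()['wrist_force']@ax)"
```

```text
t 7.05 p [0.4864 0.2321 0.2159] j [-0.1633  0.3234 -0.5763  2.1272  1.0602  0.6578 -0.1368] F [-10.4203   1.5886  16.4393] w 0.21233765567732607 41.23470752637104
turn [-0.0008 -0.0001 -0.0014] shift [-0.001  -0.0072 -0.0374]
axial 19.50595327775879
```

play_rows(
  motion=[
    [[0,0,-0.03],[0,0,0],0],
    [[0,0,-0.06],[0,0,0],0],
    [[0,0,-0.1],[0,0,0],0],
    [[0,0,-0.13],[0,0,0],0],
    [[0,0,-0.16],[0,0,0],0],
    [[0,0,-0.19],[0,0,0],0],
  ],
)

```text
time_s: 7.55
eef_pos: [0.4866, 0.2325, 0.2163]
orientation: [[-0.803, -0.337, 0.492], [-0.431, 0.898, -0.088], [-0.413, -0.282, -0.866]]
wrist_force: [-7.8, 4.3, 17.0]
grip_width: 0.208
finger_force: 41.2
```

```bash
python3 -c "
from go import *
F=np.c_[-xc,yc,-ax]
to(deck+.097*ax,F);print('axial',sense()['wrist_force']@ax,sense()['torque'])"
```

```text
t 7.55 p [0.4866 0.2325 0.2163] j [-0.1051  0.3363 -0.6452  2.1252  1.0853  0.6791  0.4488] F [-7.8339  4.3168 17.0122] w 0.2081937093378137 41.24448739690706
turn [-0.0005 -0.0001  0.1901] shift [ 0.0073 -0.0079 -0.0348]
axial 18.962658129089824 [0.7992 0.0136 0.4117]
```

Turning well, so I'll finish to about 1.2 rad.

play_rows(
  motion=[
    [[0,0,-0.03],[0,0,0],0],
    [[0,0,-0.06],[0,0,0],0],
    [[0,0,-0.1],[0,0,0],0],
    [[0,0,-0.13],[0,0,0],0],
    [[0,0,-0.16],[0,0,0],0],
    [[0,0,-0.19],[0,0,0],0],
    [[0,0,-0.19],[0,0,0],0],
    [[0,0,-0.19],[0,0,0],0],
  ],
)

```text
time_s: 8.22
eef_pos: [0.4864, 0.2331, 0.2163]
orientation: [[-0.476, -0.728, 0.493], [-0.86, 0.504, -0.086], [-0.185, -0.465, -0.866]]
wrist_force: [-9.2, 6.2, 15.9]
grip_width: 0.212
finger_force: 41.7
```

```bash
python3 -c "
from go import *
import cv2
from plant import get_image
F=np.c_[-xc,yc,-ax]
to(deck+.097*ax,F);print('axial',sense()['wrist_force']@ax,sense()['torque'])"
```

```text
t 8.2167 p [0.4864 0.2331 0.2163] j [-0.0495  0.3516 -0.7126  2.1235  1.1104  0.7012  1.0265] F [-9.1729  6.1976 15.9414] w 0.21215836821995515 41.69915519058122
turn [-0.0001 -0.      0.3791] shift [ 0.0152 -0.0067 -0.0333]
axial 18.856620638454924 [1.0853 0.0477 0.8297]
```

play_rows(
  motion=[
    [[0,0,0],[0,0,-0.1],0],
    [[0,0,0],[0,0,-0.2],0],
    [[0,0,0],[0,0,-0.3],0],
    [[0,0,0],[0,0,-0.4],0],
    [[0,0,0],[0,0,-0.5],0],
    [[0,0,0],[0,0,-0.65],0],
    [[0,0,0],[0,0,-0.8],0],
    [[0,0,0],[0,0,-0.8],0],
  ],
)

```text
time_s: 8.88
eef_pos: [0.4466, 0.2391, 0.2864]
orientation: [[-0.479, -0.727, 0.493], [-0.859, 0.505, -0.089], [-0.184, -0.465, -0.866]]
wrist_force: [0.1, 1.3, -0.5]
grip_width: 0.208
finger_force: 40.7
```

```bash
python3 -c "
from go import *
import cv2
from plant import get_image
F=np.c_[-xc,yc,-ax]
to(deck+.097*ax,F);print('axial',sense()['wrist_force']@ax)
a=get_image('side')['pixels'][190:350,190:410];b=get_image('wrist')['pixels']
cv2.imwrite('pics/w3.png',np.hstack([cv2.resize(a,(400,300)),cv2.resize(b,(400,300))]))"
```

```text
t 8.8833 p [0.4466 0.2391 0.2864] j [ 0.0155  0.1734 -0.8139  2.1239  0.8504  0.7603  1.2198] F [ 0.0563  1.2786 -0.4991] w 0.20831946858054856 40.686006818336864
turn [-0.0009 -0.0003  0.3785] shift [0.0053 0.0002 0.7745]
axial -0.3500488922533388
```

View pics/w3.png

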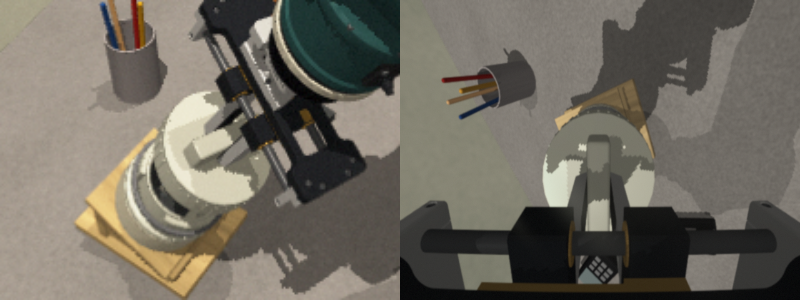

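The cap is off the neck and held: side half at (215,150), with the dark tub mouth at (160,175). I'll plan the transfer to the tray.

```bash
cat >> go.py <<'E'
def down(deg):
    c,s_=np.cos(np.radians(deg)),np.sin(np.radians(deg));return np.array([[c,s_,0],[s_,-c,0],[0,0,-1.]])
E
python3 -c "
from go import *
to([.45,.16,.36],down(195));to([.519,-.2215,.30],down(150),0)"
```

```text
t 8.9833 p [0.4474 0.2382 0.2846] j [ 0.0149  0.1771 -0.8116  2.1248  0.8547  0.7591  1.2165] F [ 0.3138 -0.6159 -1.538 ] w 0.20579100677470138 40.68321841769432
turn [-0.1245  0.1165  0.234 ] shift [ 0.5202 -0.7648 -0.57  ]
turn [-0.0759  0.1674  0.4774] shift [ 3.5727 -2.9167  0.6308]
```

play_rows(
  motion=[
    [[0,0,0],[-0.07,-0.19,-0.35],0],
    [[0,0,0],[-0.14,-0.35,-0.65],0],
    [[-0.02,0.02,0.03],[0.1,-0.5,-0.6],0],
    [[-0.125,0.116,0.234],[0.3,-0.6,-0.6],0],
    [[-0.125,0.116,0.234],[0.52,-0.76,-0.57],0],
    [[-0.125,0.116,0.234],[0.52,-0.76,-0.57],0],
    [[-0.125,0.116,0.234],[0.52,-0.76,-0.57],0],
    [[-0.125,0.116,0.234],[0.52,-0.76,-0.57],0],
    [[-0.125,0.116,0.234],[0.52,-0.76,-0.57],0],
    [[-0.125,0.116,0.234],[0.52,-0.76,-0.57],0],
    [[-0.125,0.116,0.234],[0.52,-0.76,-0.57],0],
  ],
)

```text
time_s: 9.9
eef_pos: [0.4502, 0.1598, 0.3587]
orientation: [[-0.966, -0.259, -0.002], [-0.259, 0.966, 0.002], [0.002, 0.003, -1.0]]
wrist_force: [0.1, -0.6, -1.3]
grip_width: 0.21
finger_force: 40.7
```

```bash
python3 -c "
from go import *
to([.519,-.2215,.30],down(150))"
```

```text
t 9.9 p [0.4502 0.1598 0.3587] j [ 0.2549  0.144  -0.7177  1.8781  0.0997  1.1577  1.3344] F [ 0.0972 -0.6072 -1.2545] w 0.2104125507435682 40.70829066601959
turn [ 0.0007 -0.0009  0.2499] shift [ 0.3201 -3.8629  0.5763]
```

play_rows(
  motion=[
    [[0,0,0],[0.08,-0.97,0],0],
    [[0,0,0],[0.08,-0.97,0],0],
    [[0,0,0],[0.08,-0.97,0],0],
  ],
)

```text
time_s: 10.15
eef_pos: [0.4674, 0.0602, 0.3589]
orientation: [[-0.966, -0.26, 0.0], [-0.26, 0.966, -0.001], [-0.0, -0.001, -1.0]]
wrist_force: [0.9, -0.7, -1.6]
grip_width: 0.208
finger_force: 40.7
```

play_rows(
  motion=[
    [[0,0,0],[0.08,-0.97,0],0],
    [[0,0,0],[0.08,-0.97,0],0],
    [[0,0,0],[0.08,-0.97,0],0],
  ],
)

```text
time_s: 10.4
eef_pos: [0.4846, -0.0361, 0.3587]
orientation: [[-0.966, -0.259, 0.0], [-0.259, 0.966, -0.001], [0.0, -0.001, -1.0]]
wrist_force: [-0.3, -0.2, -1.7]
grip_width: 0.21
finger_force: 40.7
```

play_rows(
  motion=[
    [[0,0,0],[0.08,-0.97,0],0],
    [[0,0,0],[0.08,-0.97,0],0],
    [[0,0,0],[0.08,-0.97,0],0],
  ],
)

```text
time_s: 10.65
eef_pos: [0.5019, -0.1319, 0.3584]
orientation: [[-0.966, -0.259, -0.0], [-0.259, 0.966, -0.001], [0.001, -0.001, -1.0]]
wrist_force: [0.0, -1.0, -0.5]
grip_width: 0.209
finger_force: 40.7
```

play_rows(
  motion=[
    [[0,0,0.25],[0.08,-0.97,0.57],0],
    [[0,0,0.25],[0.08,-0.97,0.57],0],
    [[0,0,0.25],[0.08,-0.97,0.57],0],
    [[0,0,0.25],[0.08,-0.97,0.57],0],
    [[0,0,0.25],[0.08,-0.97,0.57],0],
    [[0,0,0.25],[0.08,-0.97,0.57],0],
    [[0,0,0.25],[0.08,-0.97,0.57],0],
  ],
)

```text
time_s: 11.23
eef_pos: [0.5195, -0.2217, 0.3013]
orientation: [[-0.865, 0.502, -0.001], [0.502, 0.865, 0.001], [0.001, 0.0, -1.0]]
wrist_force: [-0.1, -0.4, -1.4]
grip_width: 0.209
finger_force: 40.7
```

```bash
python3 -c "
from go import *
from plant import get_image
import cv2
to([.519,-.2215,.142],down(150))
im=get_image('scene');print(im['eye']);c=get_image('side');from h import *
cv2.imwrite('pics/s4.png',np.hstack([cv2.resize(c['pixels'][90:290,280:480],(400,400)),cv2.resize(im['pixels'][150:320,170:340],(400,400))]))"
```

```text
t 11.2333 p [ 0.5195 -0.2217  0.3013] j [ 0.5948  0.3273 -0.3024  1.7593  0.1086  1.0723  1.2999] F [-0.1192 -0.3526 -1.3932] w 0.20860451568761687 40.7088408527062
turn [ 0.0001 -0.0003 -0.0009] shift [ 0.0035 -0.0014  1.5926]
[ 1.1566 -0.4984  1.2396]
```

View pics/s4.png

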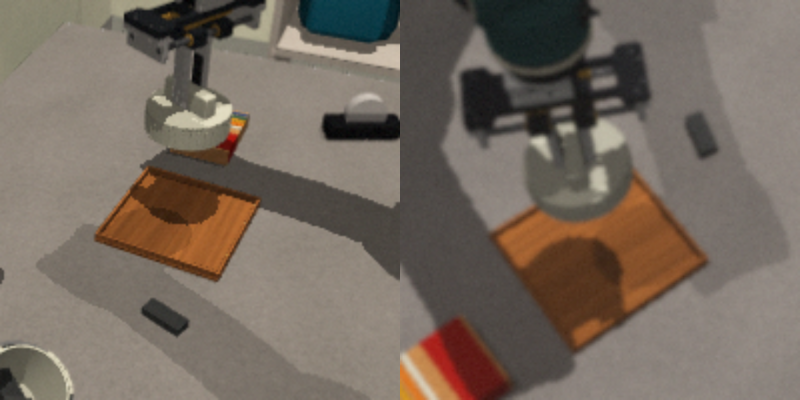

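The cap is held level over the tray in both views, so I'm lowering it.

play_rows(
  motion=[
    [[0,0,0],[0,0,0.35],0],
    [[0,0,0],[0,0,0.7],0],
    [[0,0,0],[0,0,1],0],
    [[0,0,0],[0,0,1],0],
  ],
)

```text
time_s: 11.67
eef_pos: [0.5173, -0.2206, 0.1967]
orientation: [[-0.869, 0.495, -0.007], [0.495, 0.869, 0.005], [0.009, 0.001, -1.0]]
wrist_force: [-1.0, 0.2, -1.8]
grip_width: 0.209
finger_force: 40.7
```

play_rows(
  motion=[
    [[0,0,0],[0,0,0.25],0],
    [[0,0,0],[0,0,0.45],0],
    [[0,0,0],[0,0,0.57],0],
    [[0,0,0],[0,0,0.57],0],
    [[0,0,0],[0,0,0.57],0],
  ],
)

```text
time_s: 12.08
eef_pos: [0.52, -0.2215, 0.1458]
orientation: [[-0.868, 0.497, 0.0], [0.497, 0.868, 0.002], [0.001, 0.002, -1.0]]
wrist_force: [0.1, -0.8, -0.6]
grip_width: 0.21
finger_force: 40.7
```

```bash
python3 -c "
from go import *
to([.519,-.2215,.137],down(150))"
```

```text
t 12.0833 p [ 0.52   -0.2215  0.1458] j [ 0.5598  0.5252 -0.2668  1.876   0.1886  0.7656  1.241 ] F [ 0.1102 -0.8128 -0.596 ] w 0.20999647299374785 40.70887631415076
turn [ 0.0007 -0.0004  0.001 ] shift [ 0.0085 -0.0054  0.0881]
```

play_rows(
  motion=[
    [[0,0,0],[0,0,0.03],0],
    [[0,0,0],[0,0,0.05],0],
    [[0,0,0],[0,0,0.05],0],
  ],
)

```text
time_s: 12.33
eef_pos: [0.5199, -0.2216, 0.1404]
orientation: [[-0.867, 0.498, 0.0], [0.498, 0.867, 0.002], [0.001, 0.002, -1.0]]
wrist_force: [0.3, 0.5, -0.8]
grip_width: 0.213
finger_force: 40.7
```

play_rows(
  motion=[
    [[0,0,0],[0,0,0.02],0],
    [[0,0,0],[0,0,0.03],0],
    [[0,0,0],[0,0,0.03],0],
  ],
)

```text
time_s: 12.58
eef_pos: [0.5199, -0.2214, 0.1375]
orientation: [[-0.867, 0.498, 0.0], [0.498, 0.867, 0.002], [0.001, 0.002, -1.0]]
wrist_force: [-3.9, 2.2, 8.0]
grip_width: 0.215
finger_force: 41.4
```

Contact made. Now release and lift.

play_rows(
  motion=[
    [[0,0,0],[0,0,0],0.6],
    [[0,0,0],[0,0,-0.01],0.6],
    [[0,0,0],[0,0,-0.02],0.6],
    [[0,0,0],[0,0,-0.02],0.6],
    [[0,0,0],[0,0,-0.02],0.6],
    [[0,0,0],[0,0,-0.02],0.6],
    [[0,0,0],[0,0,-0.3],0.6],
    [[0,0,0],[0,0,-0.6],0.6],
    [[0,0,0],[0,0,-1],0.6],
    [[0,0,0],[0,0,-1],0.6],
    [[0,0,0],[0,0,-1],0.6],
  ],
)

```text
time_s: 13.5
eef_pos: [0.5204, -0.2221, 0.2388]
orientation: [[-0.867, 0.499, 0.003], [0.499, 0.867, 0.001], [-0.002, 0.002, -1.0]]
wrist_force: [-0.2, -0.2, -1.2]
grip_width: 0.6
finger_force: 0.0
```

```bash
python3 -c "
from go import *
from h import *
from plant import get_image
import cv2,pickle
s=get_image('scene');t=get_image('side');w=get_image('wrist')
pickle.dump({'scene':s,'side':t,'wrist':w},open('im1.pkl','wb'))
cv2.imwrite('pics/s5.png',np.hstack([cv2.resize(t['pixels'][150:270,310:430],(360,360)),cv2.resize(w['pixels'],(440,360))]))
to([.476,-.029,.22],down(160))
# magnet centre by triangulation
C=[]
for im,(x0,y0,x1,y1) in((s,(285,192,312,222)),(t,(345,235,380,262))):
    m=(im['pixels'][y0:y1,x0:x1].max(2)<70).astype('uint8')
    k,l,st,ce=cv2.connectedComponentsWithStats(m);i=1+st[1:,4].argmax();C.append(ce[i]+[x0,y0]);print(st[i],C[-1])
print(tri(s,[C[0]],t,[C[1]]))"
```

```text
t 13.65 p [ 0.5192 -0.2216  0.2358] j [ 0.5869  0.4011 -0.2956  1.8207  0.1378  0.9427  1.2808] F [ 0.375  -0.6814 -1.4213] w 0.6029137333912192 0.0
turn [ 0.0007 -0.0009 -0.055 ] shift [1.3344 1.4538 0.1652]
[  7   7  13  18 127] [297.4016 207.6772]
[  6   4  23  19 224] [362.1607 248.3214]
[[ 0.4745 -0.0297  0.0039  0.0003]]
```

View pics/s5.png

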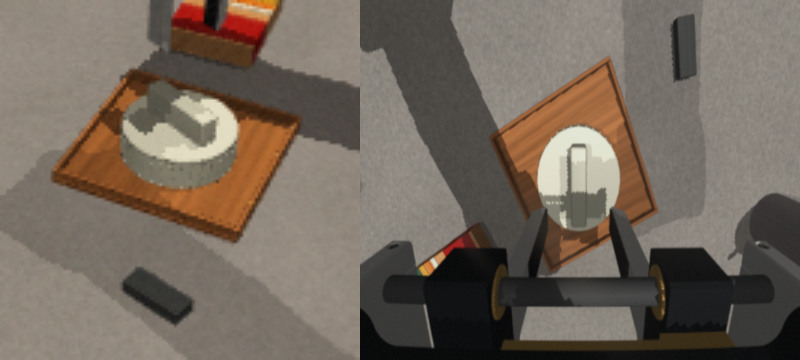

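The cap stands flat and bar up, centred in the tray (side half at (180,140)). The magnet is undisturbed at (157,295). I'm moving above the magnet and cropping the open tub.

play_rows(
  motion=[
    [[0,0,-0.053],[0.66,0.73,0],0.6],
    [[0,0,-0.053],[0.66,0.73,0],0.6],
    [[0,0,-0.053],[0.66,0.73,0],0.6],
    [[0,0,-0.053],[0.66,0.73,0],0.6],
  ],
)

```text
time_s: 13.98
eef_pos: [0.498, -0.1216, 0.2362]
orientation: [[-0.939, 0.343, -0.002], [0.343, 0.939, 0.004], [0.004, 0.003, -1.0]]
wrist_force: [0.1, -0.5, 0.7]
grip_width: 0.6
finger_force: 0.0
```

```bash
python3 -c "
from go import *
import pickle,cv2
to([.4755,-.029,.20],down(159.5))
d=pickle.load(open('im1.pkl','rb'))
a=d['scene']['pixels'][120:220,335:435];b=d['side']['pixels'][240:350,225:335]
cv2.imwrite('pics/crop1.png',np.hstack([cv2.resize(a,(400,400),interpolation=2),cv2.resize(b,(400,400)  ,interpolation=2)]))"
```

```text
t 13.9833 p [ 0.498  -0.1216  0.2362] j [ 0.4999  0.3213 -0.3767  1.9433  0.1432  0.906   1.2723] F [ 0.0962 -0.5332  0.6823] w 0.5998354567137918 0.0
turn [ 0.001  -0.0011  0.0024] shift [0.5274 0.7914 0.3662]
```

View pics/crop1.png

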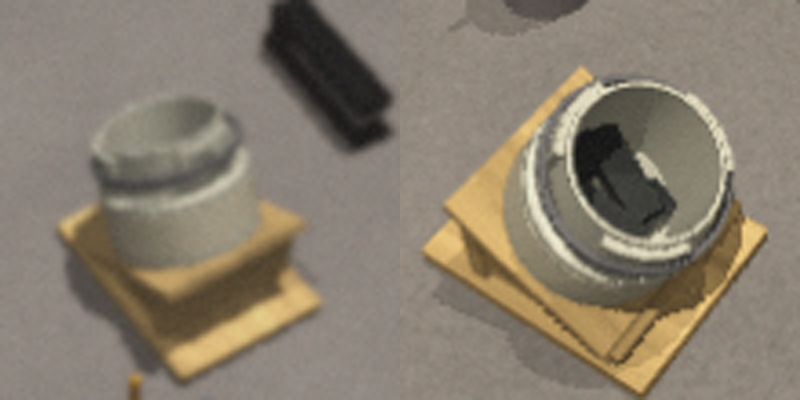

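The tub is open: its mouth is centred at about (159,128) in the scene half and (650,161) in the side half. Triangulating it, and going over the magnet.

play_rows(
  motion=[
    [[0,0,0.002],[0.53,0.79,0.37],0.6],
    [[0,0,0.002],[0.53,0.79,0.37],0.6],
    [[0,0,0.002],[0.53,0.79,0.37],0.6],
    [[0,0,0.002],[0.53,0.79,0.37],0.6],
    [[0,0,0.002],[0.53,0.79,0.37],0.6],
  ],
)

```text
time_s: 14.4
eef_pos: [0.4763, -0.0326, 0.1994]
orientation: [[-0.936, 0.353, -0.002], [0.353, 0.936, 0.003], [0.003, 0.002, -1.0]]
wrist_force: [0.8, -1.3, -0.2]
grip_width: 0.599
finger_force: 0.0
```

```bash
python3 -c "
from go import *
from h import *
from plant import get_image
import pickle,cv2
d=pickle.load(open('im1.pkl','rb'))
m=tri(d['scene'],[(335+159/4-.4,120+128/4-.4)],d['side'],[(225+250/3.636-.4,240+161/3.636-.4)])[0];print('mouth',m,'pred',deck-.018*ax, 'diff in cap axes',np.c_[xc,yc,ax].T@(m[:3]-deck+.018*ax))
w=get_image('wrist');c=cv2.cvtColor(w['pixels'],cv2.COLOR_BGR2GRAY)
M=np.array([.4755,-.029,.014]);a=np.radians(159.5);u=np.array([np.cos(a),np.sin(a),0]);v=np.array([-u[1],u[0],0])
P=project(w,[M+i*.03*u+j*.012*v for i,j in((1,1),(1,-1),(-1,-1),(-1,1))]);print(P)
x0,y0=(P.min(0)-25).astype(int);x1,y1=(P.max(0)+25).astype(int)
k,l,st,ce=cv2.connectedComponentsWithStats((c[y0:y1,x0:x1]<60).astype('uint8'));i=1+st[1:,4].argmax()
ys,xs=np.where(l==i);r=cv2.minAreaRect(np.c_[xs+x0,ys+y0].astype('float32'));b=cv2.boxPoints(r);print(st[i],b);q=onz(w,b,.010);print(q,q.mean(0))
to([.4755,-.029,.10],down(159.5))"
```

```text
mouth [0.5389 0.2202 0.1223 0.    ] pred [0.5412 0.2219 0.1196] diff in cap axes [-0.0004 -0.0021  0.0033]
[[307.1081 170.6646]
 [334.3247 170.6144]
 [333.5188 234.5272]
 [307.7665 234.585 ]]
[   9   41   58   67 2473] [[291. 186.]
 [348. 186.]
 [348. 252.]
 [291. 252.]]
[[ 0.4517 -0.0488  0.01  ]
 [ 0.4699 -0.0004  0.01  ]
 [ 0.5311 -0.0216  0.01  ]
 [ 0.5118 -0.0729  0.01  ]] [ 0.4911 -0.0359  0.01  ]
t 14.45 p [ 0.4767 -0.0335  0.1999] j [ 0.3601  0.3209 -0.4086  2.0521  0.1713  0.802   1.0592] F [-0.6533 -0.4363  0.0496] w 0.6022908705379775 0.0
turn [ 0.0007 -0.0007 -0.0013] shift [0.025  0.0362 0.9988]
```

play_rows(
  motion=[
    [[0,0,0],[0.02,0.04,0.3],0.6],
    [[0,0,0],[0.02,0.04,0.6],0.6],
    [[0,0,0],[0.02,0.04,0.85],0.6],
    [[0,0,0],[0.02,0.04,0.98],0.6],
    [[0,0,0],[0.02,0.04,0.98],0.6],
    [[0,0,0],[0.02,0.04,0.98],0.0],
    [[0,0,0],[0.02,0.04,0.98],0.0],
    [[0,0,0],[0.02,0.04,0.98],0.0],
    [[0,0,0],[0.02,0.04,0.98],0.0],
    [[0,0,0],[0.02,0.04,0.98],0.0],
    [[0,0,0],[0.02,0.04,0.98],0.0],
    [[0,0,0],[0.02,0.04,0.98],0.0],
  ],
  squeeze=30,
)

```text
time_s: 15.45
eef_pos: [0.4765, -0.0283, 0.103]
orientation: [[-0.935, 0.354, 0.001], [0.354, 0.935, 0.002], [0.0, 0.003, -1.0]]
wrist_force: [-2.2, -2.0, 8.1]
grip_width: 0.251
finger_force: 30.0
```

play_rows(
  motion=[
    [[0,0,0],[0,0,0],0],
    [[0,0,0],[0,0,-0.35],0],
    [[0,0,0],[0,0,-0.7],0],
    [[0,0,0],[0,0,-1],0],
    [[0,0,0],[0,0,-1],0],
  ],
)

```text
time_s: 15.87
eef_pos: [0.4781, -0.0284, 0.2075]
orientation: [[-0.935, 0.354, 0.007], [0.354, 0.935, 0.002], [-0.006, 0.004, -1.0]]
wrist_force: [1.3, -0.1, 0.9]
grip_width: 0.252
finger_force: 30.0
```

```bash
python3 -c "
from go import *
F=np.c_[-xc,yc,-ax];m=np.array([.539,.2205,.1225])
to(m+.157*ax,F)"
```

```text
t 15.8667 p [ 0.4781 -0.0284  0.2075] j [ 0.3626  0.3087 -0.4233  2.0481  0.1709  0.8112  1.0489] F [ 1.2501 -0.1352  0.8545] w 0.2522546856062643 29.99867856502533
turn [-0.0147 -0.1643 -0.059 ] shift [ 1.0788  2.3981 -0.5059]
```

play_rows(
  motion=[
    [[0,0,0],[0.05,0.1,-0.35],0],
    [[0,0,0],[0.2,0.4,-0.6],0],
    [[0,0,0],[0.36,0.8,-0.8],0],
    [[0,0,0],[0.36,0.8,-0.8],0],
  ],
)

```text
time_s: 16.2
eef_pos: [0.4711, 0.0643, 0.286]
orientation: [[-0.937, 0.349, 0.005], [0.349, 0.937, 0.004], [-0.003, 0.005, -1.0]]
wrist_force: [-0.7, 0.2, -0.0]
grip_width: 0.252
finger_force: 30.0
```

play_rows(
  motion=[
    [[-0.015,-0.164,-0.059],[0.36,0.8,0],0],
    [[-0.015,-0.164,-0.059],[0.36,0.8,0],0],
    [[-0.015,-0.164,-0.059],[0.36,0.8,0],0],
    [[-0.015,-0.164,-0.059],[0.36,0.8,0],0],
    [[-0.015,-0.164,-0.059],[0.36,0.8,0],0],
    [[-0.015,-0.164,-0.059],[0.36,0.8,0],0],
  ],
)

```text
time_s: 16.7
eef_pos: [0.4641, 0.1469, 0.2823]
orientation: [[-0.857, 0.168, 0.488], [0.146, 0.986, -0.084], [-0.495, -0.001, -0.869]]
wrist_force: [-0.5, 0.8, 0.1]
grip_width: 0.252
finger_force: 30.0
```

```bash
python3 -c "
from go import *
F=np.c_[-xc,yc,-ax];m=np.array([.539,.2205,.1225])
to(m+.147*ax,F)"
```

```text
t 16.7 p [0.4641 0.1469 0.2823] j [-0.0094  0.0734 -0.5312  2.2043  0.7059  0.5779  0.3269] F [-0.4907  0.771   0.0541] w 0.25193534139032164 29.99860167503357
turn [ 0.0005 -0.0019  0.0012] shift [0.2652 0.8545 0.2227]
```

play_rows(
  motion=[
    [[0,0,0],[0.27,0.85,0.1],0],
    [[0,0,0],[0.27,0.85,0.2],0],
    [[0,0,0],[0.27,0.85,0.2],0],
    [[0,0,0],[0.27,0.85,0.2],0],
  ],
)

```text
time_s: 17.03
eef_pos: [0.4664, 0.2348, 0.2508]
orientation: [[-0.859, 0.17, 0.482], [0.149, 0.985, -0.083], [-0.489, 0.001, -0.872]]
wrist_force: [-1.4, -0.4, -0.1]
grip_width: 0.248
finger_force: 30.0
```

```bash
python3 -c "
from go import *
from plant import get_image
import cv2
F=np.c_[-xc,yc,-ax];m=np.array([.539,.2205,.1225])
to(m+.077*ax,F)
a=get_image('scene')['pixels'][70:220,300:450];b=get_image('side')['pixels'][190:350,210:370]
cv2.imwrite('pics/s6.png',np.hstack([cv2.resize(a,(400,400)),cv2.resize(b,(400,400))]))"
```

```text
t 17.0333 p [0.4664 0.2348 0.2508] j [-0.1736  0.2301 -0.5781  2.1303  0.8996  0.679  -0.0011] F [-1.4314 -0.3989 -0.143 ] w 0.24804383458795354 29.998973608016968
turn [ 0.0005 -0.004   0.0005] shift [-0.0082 -0.0167  0.7106]
```

View pics/s6.png

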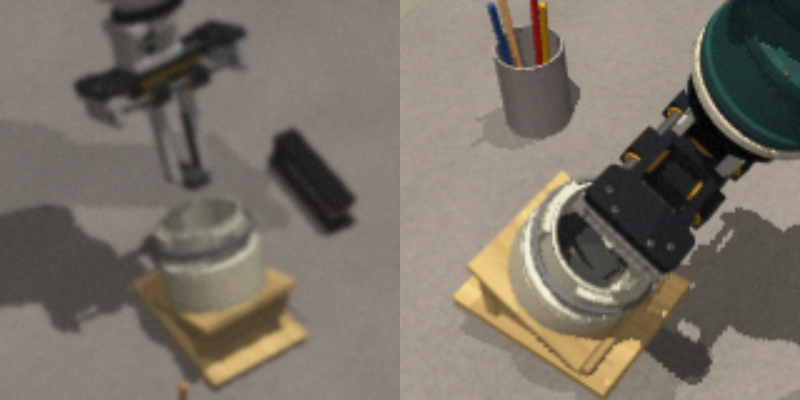

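The magnet is held between the fingertips just above the mouth (scene half: fingertips (185,180), mouth (205,215)). I'm lowering it about 18 mm into the mouth and checking the force.

play_rows(
  motion=[
    [[0,-0.004,0],[-0.01,-0.02,0.2],0],
    [[0,-0.004,0],[-0.01,-0.02,0.35],0],
    [[0,-0.004,0],[-0.01,-0.02,0.5],0],
    [[0,-0.004,0],[-0.01,-0.02,0.62],0],
    [[0,-0.004,0],[-0.01,-0.02,0.69],0],
    [[0,-0.004,0],[-0.01,-0.02,0.69],0],
  ],
)

```text
time_s: 17.63
eef_pos: [0.5013, 0.223, 0.1921]
orientation: [[-0.851, 0.174, 0.495], [0.151, 0.985, -0.088], [-0.503, -0.0, -0.864]]
wrist_force: [-0.8, -0.6, -0.8]
grip_width: 0.248
finger_force: 30.0
```

```bash
python3 -c "
from go import *
F=np.c_[-xc,yc,-ax];m=np.array([.539,.2205,.1225])
to(m+.077*ax,F)"
```

```text
t 17.6333 p [0.5013 0.223  0.1921] j [-0.2102  0.367  -0.4882  2.129   1.1349  0.6067 -0.1861] F [-0.7659 -0.6344 -0.8038] w 0.24835488096136113 29.998731315135956
turn [-0.0005  0.0012 -0.0006] shift [0.0227 0.04   0.0205]
```

No contact, so it's inside freely. Release and retract.

play_rows(
  motion=[
    [[0,0,0],[0.02,0.04,0],0.45],
    [[0,0,0],[0.02,0.04,0],0.45],
    [[0,0,0],[0.02,0.04,0],0.45],
    [[0,0,0],[0.02,0.04,0],0.45],
    [[0,0,0],[0.02,0.04,0],0.45],
    [[0,0,0],[0.02,0.04,-0.2],0.45],
    [[0,0,0],[0.02,0.04,-0.5],0.45],
    [[0,0,0],[0.02,0.04,-0.8],0.45],
    [[0,0,0],[0.02,0.04,-1],0.45],
    [[0,0,0],[0.02,0.04,-1],0.45],
  ],
)

```text
time_s: 18.47
eef_pos: [0.4492, 0.2388, 0.2817]
orientation: [[-0.849, 0.17, 0.501], [0.148, 0.985, -0.083], [-0.508, 0.003, -0.861]]
wrist_force: [0.1, 1.5, 0.7]
grip_width: 0.449
finger_force: 0.0
```

play_rows(
  motion=[
    [[0,0,0],[0,-0.9,-0.3],0.6],
    [[0,0,0],[0,-0.9,-0.3],0.6],
    [[0,0,0],[0,-0.9,-0.3],0.6],
    [[0,0,0],[0,-0.9,-0.3],0.6],
  ],
)

```text
time_s: 18.8
eef_pos: [0.4192, 0.1485, 0.3046]
orientation: [[-0.849, 0.175, 0.498], [0.151, 0.984, -0.089], [-0.506, 0.0, -0.863]]
wrist_force: [0.6, -0.4, 0.0]
grip_width: 0.596
finger_force: 0.0
```

play_rows(
  motion=[
    [[0,0,0],[0,-0.9,0],0.6],
    [[0,0,0],[0,-0.9,0],0.6],
    [[0,0,0],[0,-0.9,0],0.6],
    [[0,0,0],[0,-0.9,0],0.6],
    [[0,0,0],[0,-0.9,0],0.6],
  ],
)

```text
time_s: 19.22
eef_pos: [0.4046, 0.0632, 0.3038]
orientation: [[-0.851, 0.172, 0.497], [0.149, 0.985, -0.086], [-0.504, 0.001, -0.864]]
wrist_force: [0.1, 0.3, 0.1]
grip_width: 0.605
finger_force: 0.0
```

```bash
python3 -c "
from go import *
from plant import get_image
import cv2
s=sense();print(s['time_s'],s['eef_pos'],s['grip_width'],s['finger_force'],s['wrist_force'])
t=get_image('side')['pixels']
w=get_image('wrist')['pixels']
cv2.imwrite('pics/s7.png',np.hstack([cv2.resize(t[230:350,220:340],(400,400)),cv2.resize(t[150:270,310:430],(400,400))]))"
```

```text
19.2167 [0.4046 0.0632 0.3038] 0.6049630331283116 0.0 [0.0839 0.2584 0.0543]
```

View pics/s7.png

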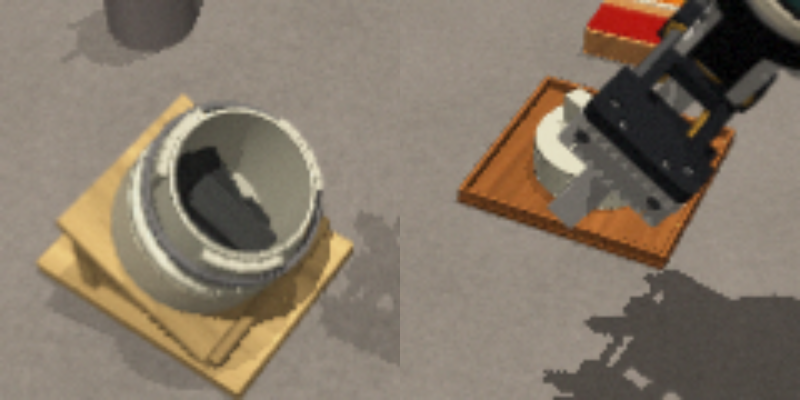

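The magnet is inside the open tub (left half, about (225,195)) and the cap is still in the tray (right half, (570,150)). The hand is empty and clear of everything, so I'm handing in.

```bash
python3 -c "
from plant import hand_in
print(hand_in())"
```

```text
the job is handed in; nothing more can be done
None
```

I opened the tub, stood the cap bar up in the change tray and dropped the magnet inside, then handed in at about 19 s with the gripper empty; no verdict came back, but the last pictures show the magnet in the open tub and the cap in the tray.

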